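Lay the painting brushes on the brush rest in order of size

ROBOT

A 6-joint arm with a two-finger parallel gripper is mounted at the origin on the work surface. World frame = base frame: x ahead of the robot, y to its left, z up, the work surface at z = 0. Lengths are in m, angles in rad, forces in N, time in s.
With the tool pointing down it reaches from about 0.35 to 0.975 m from the base axis. Payload 4.9 kg.
Tool frame: the origin (TCP) lies at the very end of the fingers, on their centre line; the grasp point (between the pads) lies 19 mm behind it; z points along the fingers, y is the line along which they close (so a half turn about z gives the same grasp; the last joint's range is limited). The gripper opens to 85 mm and grips with 20 to 120 N. Pads are 22 mm wide; open, the fingers measure 114 mm over their backs; the gripper's body (76 mm by 85 mm) begins 54 mm behind the grasp point. The pads swing forward as they close: fully open they stand 13 mm farther back than shut.
Start: joints at [-1.226, 0.053, 1.613, -0, 1.476, -0.119], TCP at [0.28, -0.559, 0.231] pointing down, gripper open.
Joint ranges: [-3.01, 3.01], [-1.01, 2.22], [0.06, 2.58], [-1.02, 4.17], [0.09, 2.62], [-3.14, 3.14]. Speed limits (rad/s): [2.57, 2.57, 3.14, 3.14, 3.14, 3.14].

INTERFACE

Orientations are given as a unit quaternion [w, x, y, z].
In Python, from plant import state, optics, ticket, nets gives the robot as it stands. The module is installed in compiled form; this text tells all that it offers.
- The arm moves only by the shell command python3 -m inch 'ROWS' [OPENING]. ROWS is JSON, a list of rows, each an object of numbers: "dx", "dy", "dz": the shift along the tool's x, y, z as a fraction of full scale; "rx", "ry", "rz": the turn, a rotation vector about the tool's x, y, z as a fraction of full scale. In form: [{"dx": .., "dy": .., "dz": .., "rx": .., "ry": .., "rz": ..}, ...]. A call has 1 to 5 rows; each row is the pose to reach, as a shift and turn from the pose commanded when the call began, along the tool's axes at that moment; what a row does not reach only later rows make up. Full scale, the value 1, is 0.8 m for a shift and 1.5 rad for a turn. A row lasts 1/10 s, in which the tool goes at most 50 mm and 8.59 degrees, less where a joint would pass 70% of its speed; a pose out of reach is approached as far as the arm can. A call with a number of a shift or a turn outside -1 to 1 is refused whole. A call with a gripper value outside its range is refused whole. OPENING is the opening, from -1 (shut) to 1 (fully open), set as the call begins (- or left out, the last holds). The fingers move at their own pace and stop on an object; the grip force is fixed at half the most. Time passes only in rows, so rows that repeat a pose let the fingers close. It gives the time, the measured TCP pose, the force, the opening and the grip force at its end, in the units of the state.
- state(): the state, without advancing time (a new reading comes with each control period).
- optics.grab_frame(name): name is "side" or "top" or "wrist"; returns the picture (420x560x3 uint8, red, green, blue); there is no depth.
- optics.camera_info(name): a dict with "fx", "fy", "cx", "cy" (pixels), "R" (3x3) and "t" (3): a world point X has camera coordinates R X + t. Camera axes: x right, y down, z forward; pixel columns grow to the right and rows downward; lengths in m; the calibration is good to about 2 mm. The wrist camera is an equidistant fisheye: a pixel r from the principal point sees the ray r / f radians off the axis. A picture is of the moment at which its call begins: read the wrist's pose just before it. camera_info takes no time and is no camera call; for the wrist camera it gives the pose at the moment of the call.
- ticket.job_done(): hands the job in; it is judged then, once.
Trained networks look in the newest picture that a camera, given by its name, has taken for a name from the list of things; names that differ only in an ending like _2 or _b are one class to them, and where a whole thing is asked for, a point or a joint stands for the part that bears it (a point fixed in the world has none). Each returns a list of dicts, best first, with "confidence" (0 to 1); they miss things now and then, are a little off and sometimes report something else, mostly with a low value. They report only what shows in the picture. A call takes as long as a camera call. They do not tell look-alikes from the thing itself.
- nets.boxes_of(camera, name): "bbox" ([centre column, centre row, width, height] in pixels, round what is visible of it).
- nets.outline_of(camera, name): "pixels" (420x560 bool, what is visible of it) and "bbox" ([centre column, centre row, width, height] in pixels, round what is visible of it).
The state is a dict: "time": time; "joint_pos": joint angles; "joint_vel": joint speeds; "joint_efforts": joint torques, N m; "tool_pos": TCP position; "tool_rot": TCP orientation; "contact_force": force on the tool from outside, world axes, zero at the start; "ft_torque": the same for the moment, N m; "gripper_width": opening from 0.0 (shut) to 1.0 (fully open); "grasp_force": force on a finger pad.
Only numpy, scipy, OpenCV 4.12 (cv2) and the standard library are available. Lean on these libraries where they do the work, as an engineer would, in place of code of your own. Each camera call takes 0.05 s, during which the arm holds its last target. There are 200 camera calls.

TASK

Lay the four brushes from the bamboo mat on the brush rest, one to each seat, in order of size: the largest next to the black inkstone, down to the smallest next to the white dish. Each brush should lie straight across both rails, the middle of its handle midway between them and its hair pointing away from the robot, out over the far rail. Leave the inkstone and the dish where they are.

Things in the scene. Friction and masses are not known exactly. Their poses are not given: they have to be found in the camera images.
- brush_xl_mid (a point): The largest brush (thickest and longest): straight 8-sided wooden handle 18 mm across flats, 230 mm long; stiff dry cream hair tip 58 mm, no wider. Lies on a mat 3 mm thick. Point: on the handle's axis, half-way along the handle without the hair, near the balance point. x: along the brush to the hair, at the start away from the robot within 20 deg of +x; may be rolled about x.
- brush_l_mid (a point): The second largest brush (second thickest and longest): straight 8-sided wooden handle 15 mm across flats, 202 mm long; stiff dry cream hair tip 46 mm, no wider. Lies on a mat 3 mm thick. Point: on the handle's axis, half-way along the handle without the hair, near the balance point. x: along the brush to the hair, at the start away from the robot within 20 deg of +x; may be rolled about x.
- brush_m_mid (a point): The second smallest brush (third thickest and longest): straight 8-sided wooden handle 12 mm across flats, 176 mm long; stiff dry cream hair tip 36 mm, no wider. Lies on a mat 3 mm thick. Point: on the handle's axis, half-way along the handle without the hair, near the balance point. x: along the brush to the hair, at the start away from the robot within 20 deg of +x; may be rolled about x.
- brush_s_mid (a point): The smallest brush (thinnest and shortest): straight 8-sided wooden handle 10 mm across flats, 150 mm long; stiff dry cream hair tip 28 mm, no wider. Lies on a mat 3 mm thick. Point: on the handle's axis, half-way along the handle without the hair, near the balance point. x: along the brush to the hair, at the start away from the robot within 20 deg of +x; may be rolled about x.
- seat_a: Seat a, number 1 of the rest's 4 seats counted from its left (+y) end, a pair of cork-lined hollows in two parallel rails. Origin: on the cork in the far rail, 32 mm above the table; x away from the robot across the rails, y along the rail. The near rail's hollow is at x = -90 mm, midway between the rails x = -45 mm.
- seat_b: Seat b, number 2 of the rest's 4 seats counted from its left (+y) end, a pair of cork-lined hollows in two parallel rails. Origin: on the cork in the far rail, 32 mm above the table; x away from the robot across the rails, y along the rail. Seats are 48 mm apart; a hollow is flat for 24 mm between rounded humps 8 mm above the cork.
- seat_c: Seat c, number 3 of the rest's 4 seats counted from its left (+y) end, a pair of cork-lined hollows in two parallel rails. Origin: on the cork in the far rail, 32 mm above the table; x away from the robot across the rails, y along the rail. Rails are 14 mm thick; between them it is open down to the tray floor, 6 mm above the table.
- seat_d: Seat d, number 4 of the rest's 4 seats counted from its left (+y) end, a pair of cork-lined hollows in two parallel rails. Origin: on the cork in the far rail, 32 mm above the table; x away from the robot across the rails, y along the rail. The rest is dark wood, 232 mm along y, 104 mm deep, fixed.
- inkstone: Black rectangular inkstone with a shallow well, 130 x 90 x 24 mm, 0.7 kg, loose on the table just beyond one end of the brush rest (which end differs). Origin: centre of its underside.
- dish: Round white porcelain dish, 90 mm across and 28 mm high, loose on the table just beyond the other end of the brush rest. Origin: centre of its underside.
There are look-alikes about, which are no part of the job. What is shaped like the part that bears brush_s_mid but yellow is not meant.

How it is judged:
At the end, for the whole second after the job is handed in: From the inkstone's end the brushes lie largest to smallest, each down in both hollows of its seat (6 mm), handle's middle within 12 mm sideways of the seat's centre and 20 to 68 mm short of the far rail's centre, hair beyond it, within 0.15 rad of straight; at rest, inkstone and dish within 20 mm (((horizontal distance between inkstone and seat_a below 0.2 m and (y of brush_xl_mid in the frame of seat_a between -0.012 and 0.012 m and x of seat_a in the frame of brush_xl_mid between 0.02 and 0.068 m and z of brush_xl_mid in the frame of seat_a between 0.003 and 0.015 m and angle between the x axis of brush_xl_mid and the x axis of seat_a, either way round below 0.15 rad) and (y of brush_l_mid in the frame of seat_b between -0.012 and 0.012 m and x of seat_b in the frame of brush_l_mid between 0.02 and 0.068 m and z of brush_l_mid in the frame of seat_b between 0.0015 and 0.0135 m and angle between the x axis of brush_l_mid and the x axis of seat_b, either way round below 0.15 rad) and (y of brush_m_mid in the frame of seat_c between -0.012 and 0.012 m and x of seat_c in the frame of brush_m_mid between 0.02 and 0.068 m and z of brush_m_mid in the frame of seat_c between 0 and 0.012 m and angle between the x axis of brush_m_mid and the x axis of seat_c, either way round below 0.15 rad) and (y of brush_s_mid in the frame of seat_d between -0.012 and 0.012 m and x of seat_d in the frame of brush_s_mid between 0.02 and 0.068 m and z of brush_s_mid in the frame of seat_d between -0.001 and 0.011 m and angle between the x axis of brush_s_mid and the x axis of seat_d, either way round below 0.15 rad)) or (horizontal distance between inkstone and seat_d below 0.2 m and (y of brush_xl_mid in the frame of seat_d between -0.012 and 0.012 m and x of seat_d in the frame of brush_xl_mid between 0.02 and 0.068 m and z of brush_xl_mid in the frame of seat_d between 0.003 and 0.015 m and angle between the x axis of brush_xl_mid and the x axis of seat_d, either way round below 0.15 rad) and (y of brush_l_mid in the frame of seat_c between -0.012 and 0.012 m and x of seat_c in the frame of brush_l_mid between 0.02 and 0.068 m and z of brush_l_mid in the frame of seat_c between 0.0015 and 0.0135 m and angle between the x axis of brush_l_mid and the x axis of seat_c, either way round below 0.15 rad) and (y of brush_m_mid in the frame of seat_b between -0.012 and 0.012 m and x of seat_b in the frame of brush_m_mid between 0.02 and 0.068 m and z of brush_m_mid in the frame of seat_b between 0 and 0.012 m and angle between the x axis of brush_m_mid and the x axis of seat_b, either way round below 0.15 rad) and (y of brush_s_mid in the frame of seat_a between -0.012 and 0.012 m and x of seat_a in the frame of brush_s_mid between 0.02 and 0.068 m and z of brush_s_mid in the frame of seat_a between -0.001 and 0.011 m and angle between the x axis of brush_s_mid and the x axis of seat_a, either way round below 0.15 rad))) and linear speed of each of brush_xl, brush_l, brush_m, brush_s below 0.02 m/s); the robot touches nothing.
It fails at once if the inkstone is shifted by more than 20 mm (distance of inkstone from where it was at the start of the episode above 0.02 m).
It fails at once if the dish is shifted by more than 20 mm (distance of dish from where it was at the start of the episode above 0.02 m).
It also fails if it takes over 106 s, if anything falls off the work surface, if the arm or the gripper's body presses on something with over 40 N, if the wrist force passes 120 N, or if a joint passes its speed limit or range.

## Working session

There is one attempt and no reset: what is moved stays moved. The work goes in short steps, Python scripts to look and compute and a shell command to move; the robot and the scene stay as the last step left them, time stands still between calls to the robot, and variables do not carry over. Pictures are saved under pics/ and viewed, at most 14 in all, crops included, and the job is handed in when it is done.

```bash
mkdir -p pics; python3 - <<'E'
from plant import state, optics
import cv2
s=state();print(s['time'],s['tool_pos'],s['tool_rot'],s['gripper_width'])
for n in('top','side'):
    cv2.imwrite(f'pics/{n}0.png',optics.grab_frame(n)[:,:,::-1]);i=optics.camera_info(n);print(n,i)
E
```

```text
0.0 [ 0.27938483 -0.55838441  0.23005027] [-1.03295822e-03  9.73228256e-01  2.29838380e-01 -1.17022011e-04] 1.002238721998967
top {'fx': 472.66179421449374, 'fy': 472.66179421449374, 'cx': 280.753310846924, 'cy': 203.98047187283547, 'R': array([[-0.0202563 , -0.99954809, -0.02221049],
       [-0.98935961,  0.02324119, -0.14362247],
       [ 0.14407376,  0.0190649 , -0.98938328]]), 't': array([0.11842974, 0.55267381, 1.3123374 ])}
side {'fx': 381.4305303314522, 'fy': 381.4305303314522, 'cx': 281.1119442053104, 'cy': 203.3548954730635, 'R': array([[-0.90513855, -0.42493305,  0.01249404],
       [-0.29302665,  0.60233659, -0.74251331],
       [ 0.30799283, -0.67573851, -0.66971478]]), 't': array([0.52482798, 0.15994067, 0.95548453])}
```

View pics/top0.png

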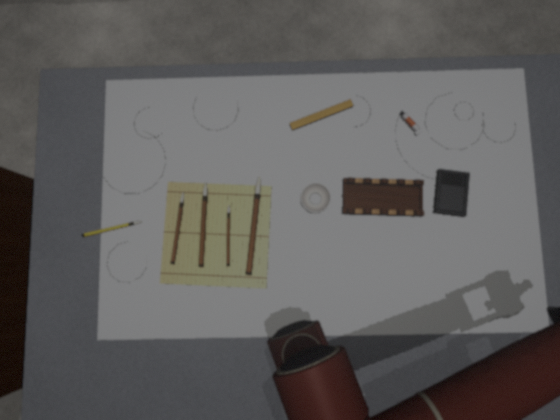

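View pics/side0.png

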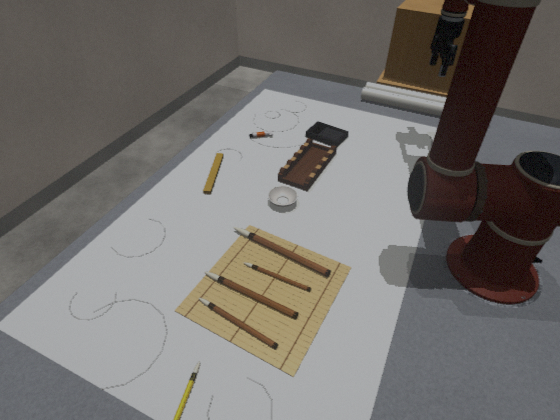

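The top view shows the mat with brushes at columns of about 177, 203, 228 and 254 (rows 180–270). The dish is at (315,198), the rest at (383,197) and the inkstone at (452,193). Candidates for the small brush are the brown one at (228,238) and the yellow one at (110,229). The brown one on the mat fits, because yellow is excluded. The inkstone is at the -y end, so xl→d, l→c, m→b, s→a.

```bash
cat > h.py <<'E'
import numpy as np, cv2
from plant import state, optics, nets
def P(n):
    i=optics.camera_info(n);K=np.array([[i['fx'],0,i['cx']],[0,i['fy'],i['cy']],[0,0,1]]);return K,i['R'],np.array(i['t'])
def ray(n,uv,i=None):
    i=i or optics.camera_info(n);R=np.array(i['R']);x=(uv[0]-i['cx'])/i['fx'];y=(uv[1]-i['cy'])/i['fy']
    if n=='wrist':
        r=np.hypot(x,y);k=np.sin(r)/r if r>1e-9 else 1;d=np.array([x*k,y*k,np.cos(r)])
    else: d=np.array([x,y,1.])
    d=R.T@d;return -R.T@np.array(i['t']),d/np.linalg.norm(d)
def plane(n,uv,z,i=None):
    c,d=ray(n,uv,i);return c+d*(z-c[2])/d[2]
def tri(rays):
    A=sum(np.eye(3)-np.outer(d,d) for c,d in rays);b=sum((np.eye(3)-np.outer(d,d))@c for c,d in rays);return np.linalg.solve(A,b)
def ends(m):
    ys,xs=np.nonzero(m);p=np.c_[xs,ys].astype(float);c=p.mean(0);w,v=np.linalg.eigh(np.cov((p-c).T));a=v[:,1];t=(p-c)@a
    return c+a*t.min(),c+a*t.max(),w
E
python3 - <<'E'
from h import *
np.set_printoptions(precision=4,suppress=True)
im=optics.grab_frame('top');optics.grab_frame('side')
for n in['brush_xl_mid','brush_l_mid','brush_m_mid','brush_s_mid']:
    for c in('top','side'):
        for o in nets.outline_of(c,n)[:3]:
            a,b,w=ends(o['pixels'].astype(bool));
            print(n,c,round(o['confidence'],2),a,b,plane(c,a,.01)[:2],plane(c,b,.01)[:2])
for n in['seat_a','inkstone','dish']:
    for c in('top','side'):
        for o in nets.boxes_of(c,n)[:5]:
            u=np.array(o['bbox']);print(n,c,round(o['confidence'],2),u,plane(c,u[:2],.015)[:2])
g=cv2.resize(im[150:300,70:270],None,fx=4,fy=4,interpolation=cv2.INTER_CUBIC)
cv2.imwrite('pics/crop.png',g[:,:,::-1])
E
```

```text
brush_xl_mid top 0.91 [258.4562 178.0503] [247.9652 273.1065] [0.6387 0.1713] [0.3612 0.2052]
brush_xl_mid side 0.84 [329.9225 274.1586] [234.7036 227.6062] [0.3545 0.203 ] [0.6403 0.1673]
brush_l_mid top 0.68 [205.0143 183.0008] [200.3106 266.0176] [0.6277 0.3298] [0.3842 0.3428]
brush_l_mid side 0.62 [298.2382 316.5041] [205.9251 272.1559] [0.3782 0.3417] [0.6268 0.3274]
brush_m_mid top 0.81 [182.049  195.0073] [172.0964 262.0143] [0.5933 0.3978] [0.3974 0.4248]
brush_m_mid side 0.74 [277.1262 346.7986] [201.4122 299.3423] [0.3897 0.4246] [0.5933 0.3963]
brush_m_mid side 0.64 [297.0401 196.194 ] [268.943  195.5705] [ 0.5399 -0.0259] [0.6161 0.0081]
brush_s_mid top 0.72 [227.5896 228.9988] [227.4875 263.0015] [0.4896 0.2634] [0.3912 0.2641]
brush_s_mid top 0.52 [134.0335 222.1408] [ 81.8924 234.5479] [0.516  0.5386] [0.4829 0.6915]
brush_s_mid side 0.85 [310.1685 289.5878] [246.7293 263.6624] [0.3809 0.265 ] [0.5508 0.2619]
brush_s_mid side 0.75 [198.3658 364.1471] [175.9868 419.7989] [0.5144 0.5241] [0.4929 0.6253]
brush_s_mid side 0.44 [347.4892 138.3845] [306.5125 129.6075] [ 0.5025 -0.3966] [ 0.6576 -0.3867]
seat_a top 0.63 [376.7 195.1   9.8  37.4] [ 0.5785 -0.1733]
seat_a top 0.41 [407.3 197.6  15.   40.1] [ 0.5691 -0.2615]
seat_a side 0.42 [312.9 173.7   1.8  -0.4] [ 0.5357 -0.1422]
inkstone top 0.88 [450.1 191.9  34.6  49.7] [ 0.5829 -0.3862]
inkstone side 0.95 [327.9 135.7  48.4  29.9] [ 0.5697 -0.3745]
dish top 0.87 [315.6 197.4  28.1  30.4] [0.576  0.0047]
dish top 0.62 [410.4 197.2  11.4  36.2] [ 0.57   -0.2706]
dish side 0.64 [283.9 197.3  32.   23.2] [0.5705 0.001 ]
```

View pics/crop.png

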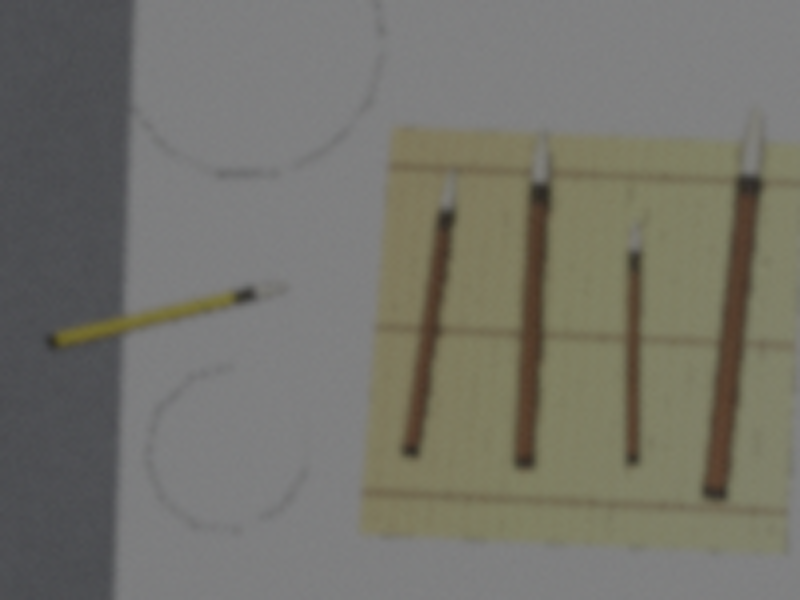

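The crop shows four brown brushes on the mat. In the crop, from butt to ferrule: m (410,457)-(447,211), l (525,468)-(541,183), s (632,465)-(635,252), xl (714,498)-(750,177). The yellow look-alike at (160,315) is off the mat, so the brown s is the right one. Next I'll take wrist views over the rest.

```bash
cat >> h.py <<'E'
from scipy.spatial.transform import Rotation as Rn
def go(x,y,z,yaw,s=None):
    "fractions for the tool to point down with tool x at world yaw"
    s=s or state();q=s['tool_rot'];R0=Rn.from_quat([q[1],q[2],q[3],q[0]])
    R1=Rn.from_euler('z',yaw)*Rn.from_euler('x',np.pi)
    d=R0.inv().apply(np.array([x,y,z])-s['tool_pos'])/.8;r=(R0.inv()*R1).as_rotvec()/1.5
    print('d',d.round(4),'r',r.round(4),'t',round(s['time'],2))
E
python3 - <<'E'
from h import *
np.set_printoptions(precision=4,suppress=True)
q={'m':((410,457),(447,211)),'l':((525,468),(541,183)),'s':((632,465),(635,252)),'xl':((714,498),(750,177))}
zz={'m':.009,'l':.0105,'s':.008,'xl':.012}
for k,(a,b) in q.items():
    f=lambda p:plane('top',(p[0]/4-.375+70,p[1]/4-.375+150),zz[k])[:2]
    a,b=f(a),f(b);print(k,'mid',(a+b)/2,'len',np.linalg.norm(b-a),'yaw',np.arctan2(*(b-a)[::-1]))
go(.48,-.17,.33,0)
E
python3 -m inch '[{"dx":0.45,"dy":-0.2,"dz":-0.12,"rz":0.309},{"dx":0.45,"dy":-0.2,"dz":-0.12,"rz":0.309},{"dx":0.45,"dy":-0.2,"dz":-0.12,"rz":0.309},{"dx":0.45,"dy":-0.2,"dz":-0.12,"rz":0.309},{"dx":0.45,"dy":-0.2,"dz":-0.12,"rz":0.309}]'
python3 - <<'E'
from h import *
go(.48,-.17,.33,0)
E
```

```text
m mid [0.4818 0.4123] len 0.1811561324835287 yaw -0.13891021586168703
l mid [0.4865 0.3355] len 0.20833434422793545 yaw -0.05272963871492817
s mid [0.4605 0.2626] len 0.15494144582196276 yaw -0.018313256201750144
xl mid [0.4747 0.1902] len 0.2345204998349078 yaw -0.12353630405934418
d [ 0.4416 -0.3228 -0.1233] r [ 0.     -0.      0.3092] t 0.9
d [ 0.4416 -0.3228 -0.1233] r [ 0.     -0.      0.3092] t 0.9validation failed for argument at $[0]...
```

```bash
python3 -m inch '[{"dx":0.44,"dy":-0.32,"dz":-0.12,"rx":0,"ry":0,"rz":0.309},{"dx":0.44,"dy":-0.32,"dz":-0.12,"rx":0,"ry":0,"rz":0.309},{"dx":0.44,"dy":-0.32,"dz":-0.12,"rx":0,"ry":0,"rz":0.309},{"dx":0.44,"dy":-0.32,"dz":-0.12,"rx":0,"ry":0,"rz":0.309},{"dx":0.44,"dy":-0.32,"dz":-0.12,"rx":0,"ry":0,"rz":0.309}]'
python3 - <<'E'
from h import *
print(state()['tool_pos']);go(.48,-.17,.33,0)
E
```

```text
time: 1.4
tool_pos: [0.3921, -0.3411, 0.2856]
tool_rot: [0.0, 1.0, -0.0, 0.0]
contact_force: [1.1, -0.3, -0.1]
gripper_width: 1.005
grasp_force: 0.0
[ 0.39212281 -0.34110387  0.28561065]
d [ 0.1097 -0.2139 -0.0555] r [ 0.0003 -0.0004 -0.0004] t 1.4
```

Tool axes are now aligned with the world: dx=+x, dy=−y, dz=−z.

```bash
python3 -m inch '[{"dx":0.11,"dy":-0.214,"dz":-0.0555,"rx":0,"ry":0,"rz":0},{"dx":0.11,"dy":-0.214,"dz":-0.0555,"rx":0,"ry":0,"rz":0},{"dx":0.11,"dy":-0.214,"dz":-0.0555,"rx":0,"ry":0,"rz":0},{"dx":0.11,"dy":-0.214,"dz":-0.0555,"rx":0,"ry":0,"rz":0},{"dx":0.11,"dy":-0.214,"dz":-0.0555,"rx":0,"ry":0,"rz":0}]'
python3 - <<'E'
from h import *
import pickle
i=optics.camera_info('wrist');im=optics.grab_frame('wrist');pickle.dump((i,im),open('w1.pkl','wb'))
print(i['fx'],i['cx'],i['cy'],i['R'],-np.array(i['R']).T@i['t'],state()['tool_pos']);cv2.imwrite('pics/w1.png',im[:,:,::-1])
E
```

```text
time: 1.9
tool_pos: [0.4818, -0.1676, 0.3318]
tool_rot: [0.0, 1.0, 0.004, 0.002]
contact_force: [-1.1, -0.8, 0.3]
gripper_width: 1.001
grasp_force: 0.0
325.19226210127806 274.9980397827896 205.4960023785085 [[ 8.90661889e-03 -9.99960333e-01 -7.13765397e-05]
 [-9.48083506e-01 -8.46724556e-03  3.17908748e-01]
 [-3.17896741e-01 -2.76382114e-03 -9.48121312e-01]] [ 0.56271875 -0.1673282   0.47567392] [ 0.48072821 -0.1695715   0.33070231]
```

View pics/w1.png

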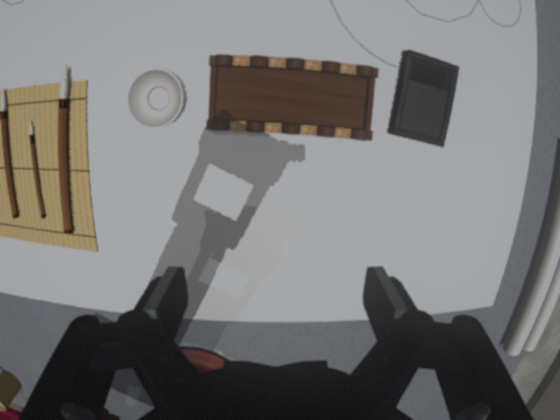

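The wrist view shows the rest at cols 208–378, rows 55–140, the dish at (157,98) and the inkstone at (424,98). I'll descend for a second, closer view that gives the triangulation, and enlarge both.

```bash
python3 -m inch '[{"dx":0,"dy":0,"dz":0.15,"rx":0,"ry":0,"rz":0},{"dx":0,"dy":0,"dz":0.15,"rx":0,"ry":0,"rz":0},{"dx":0,"dy":0,"dz":0.15,"rx":0,"ry":0,"rz":0},{"dx":0,"dy":0,"dz":0.15,"rx":0,"ry":0,"rz":0}]'
python3 - <<'E'
from h import *
import pickle
i0,im0=pickle.load(open('w1.pkl','rb'))
i=optics.camera_info('wrist');im=optics.grab_frame('wrist');pickle.dump((i,im),open('w2.pkl','wb'))
print(plane('wrist',(210,60),.03,i0),plane('wrist',(372,135),.03,i0))
a=cv2.resize(im0[45:150,195:395],None,fx=4,fy=4,interpolation=cv2.INTER_CUBIC)
cv2.imwrite('pics/w1c.png',a[:,:,::-1]);cv2.imwrite('pics/w2.png',im[:,:,::-1])
E
```

```text
time: 2.35
tool_pos: [0.4764, -0.1714, 0.2041]
tool_rot: [-0.002, 1.0, -0.001, -0.004]
contact_force: [-0.1, -0.3, 0.9]
gripper_width: 0.997
grasp_force: 0.0
[ 0.6200649  -0.07886411  0.03      ] [ 0.51915737 -0.30422223  0.03      ]
```

View pics/w1c.png

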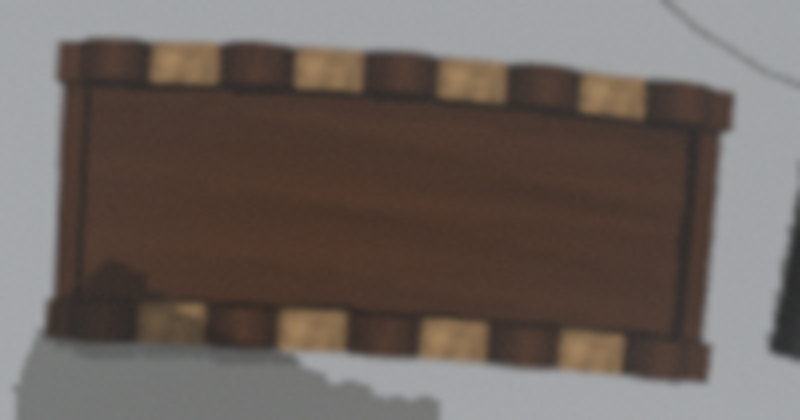

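View pics/w2.png

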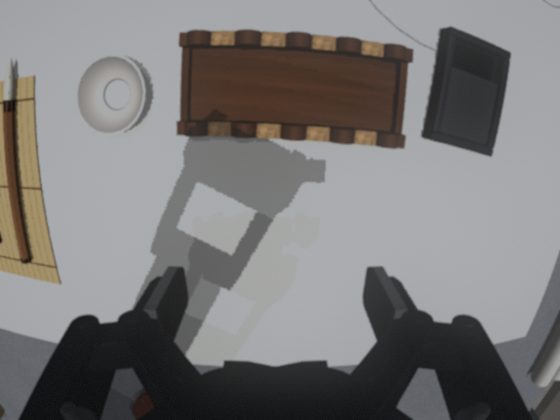

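Cork patches in the crop: far row (185,64),(330,72),(472,82),(613,97); near row (172,324),(313,330),(454,339),(592,352). In w2 the far row is (222,39)…(373,48) and the near row (218,130)…(366,137).

```bash
python3 - <<'E'
from h import *
import pickle
np.set_printoptions(precision=4,suppress=True)
i1,im1=pickle.load(open('w1.pkl','rb'));i2,im2=pickle.load(open('w2.pkl','rb'))
g1=[(x/4-.375+195,y/4-.375+45) for x,y in[(185,64),(330,72),(472,82),(613,97),(172,324),(313,330),(454,339),(592,352)]]
g2=[(222,39),(273,41),(324,44),(373,48),(218,129.5),(269,131),(318,134),(366,137.5)]
def ref(im,g,w):
    x0,y0=int(g[0]-w),int(g[1]-w);s=im[y0:y0+2*w,x0:x0+2*w].astype(int)
    # cork: bright green relative to dark wood, but strongly r>b unlike paper
    sat=(s[...,0]-s[...,2])/s.max(2);m=(sat>.3)&(s[...,1]>.6*np.percentile(s[...,1][sat>.3],90))
    ys,xs=np.nonzero(m);return np.array([xs.mean()+x0,ys.mean()+y0]),m.sum()
T=[]
for a,b in zip(g1,g2):
    ra,na=ref(im1,a,11);rb,nb=ref(im2,b,14)
    X=tri([ray('wrist',ra,i1),ray('wrist',rb,i2)])
    T.append((plane('wrist',ra,.032,i1)+plane('wrist',rb,.032,i2))/2)
    print(np.round(a,1),ra,na,np.array(b),rb,nb,X,plane('wrist',ra,.032,i1)[:2],plane('wrist',rb,.032,i2)[:2])
T=np.array(T);d=T[:4]-T[4:];print('across',d[:,:2],'yaw',np.arctan2(d[:,1],d[:,0]),'pitch',np.diff(T[:4],axis=0)[:,:2]);print('mids',(T[:4]+T[4:])[:,:2]/2)
go(.42,.30,.23,0)
E
```

```text
[240.9  60.6] [240.6647  60.7066] 167 [222  39] [222.3524  38.0635] 315 [ 0.6173 -0.1211  0.0327] [ 0.6173 -0.121 ] [ 0.6175 -0.1211]
[277.1  62.6] [276.5965  62.4269] 171 [273  41] [273.0655  39.1369] 336 [ 0.6142 -0.1691  0.0362] [ 0.6146 -0.169 ] [ 0.615  -0.1693]
[312.6  65.1] [312.5357  65.2262] 168 [324  44] [323.5091  42.8415] 328 [ 0.6114 -0.2163  0.0374] [ 0.612 -0.217] [ 0.6124 -0.2171]
[347.9  68.9] [347.7975  69.0184] 163 [373  48] [372.1729  48.8305] 295 [ 0.6096 -0.2651  0.0325] [ 0.6095 -0.2653] [ 0.6098 -0.2651]
[237.6 125.6] [238.8307 121.6496] 254 [218.  129.5] [219.6356 126.7616] 365 [ 0.5345 -0.1227  0.0659] [ 0.5336 -0.1185] [ 0.5302 -0.1172]
[272.9 127.1] [272.5607 126.6647] 173 [269 131] [268.0991 130.3207] 343 [ 0.5276 -0.1646  0.0462] [ 0.5266 -0.1643] [ 0.526  -0.1644]
[308.1 129.4] [307.9879 129.097 ] 165 [318 134] [317.6718 133.0552] 326 [ 0.5246 -0.2118  0.0388] [ 0.5241 -0.2126] [ 0.5237 -0.2125]
[342.6 132.6] [342.2298 131.9814] 161 [366.  137.5] [365.1246 136.9803] 305 [ 0.5219 -0.2594  0.0361] [ 0.5216 -0.2603] [ 0.5212 -0.2605]
across [[ 0.0855 -0.0032]
 [ 0.0885 -0.0047]
 [ 0.0883 -0.0045]
 [ 0.0882 -0.0048]] yaw [-0.0375 -0.0536 -0.0506 -0.0547] pitch [[-0.0026 -0.0481]
 [-0.0026 -0.0479]
 [-0.0026 -0.0482]]
mids [[ 0.5746 -0.1194]
 [ 0.5706 -0.1667]
 [ 0.568  -0.2148]
 [ 0.5655 -0.2628]]
d [-0.0735 -0.5901 -0.0269] r [-0.0011  0.0026 -0.0009] t 2.4
```

The seats measure consistently: 48 mm pitch, about 88 mm across, cork z ≈ 33–37 mm, yaw −0.054. The mids are a(.573,−.119), b(.571,−.167), c(.568,−.215), d(.5655,−.263). Next, over the mat.

```bash
python3 -m inch '[{"dx":-0.07,"dy":-0.59,"dz":-0.04,"rx":0,"ry":0,"rz":0},{"dx":-0.07,"dy":-0.59,"dz":-0.04,"rx":0,"ry":0,"rz":0},{"dx":-0.07,"dy":-0.59,"dz":-0.04,"rx":0,"ry":0,"rz":0},{"dx":-0.07,"dy":-0.59,"dz":-0.04,"rx":0,"ry":0,"rz":0},{"dx":-0.07,"dy":-0.59,"dz":-0.04,"rx":0,"ry":0,"rz":0}]'
python3 -m inch '[{"dx":-0.035,"dy":-0.28,"dz":-0.02,"rx":0,"ry":0,"rz":0},{"dx":-0.035,"dy":-0.28,"dz":-0.02,"rx":0,"ry":0,"rz":0},{"dx":-0.035,"dy":-0.28,"dz":-0.02,"rx":0,"ry":0,"rz":0},{"dx":-0.035,"dy":-0.28,"dz":-0.02,"rx":0,"ry":0,"rz":0},{"dx":-0.035,"dy":-0.28,"dz":-0.02,"rx":0,"ry":0,"rz":0}]' | head -2
cat > two.py <<'E'
from h import *
import pickle,sys
k=sys.argv[1];i=optics.camera_info('wrist');im=optics.grab_frame('wrist');pickle.dump((i,im),open(k+'.pkl','wb'));cv2.imwrite(f'pics/{k}.png',im[:,:,::-1])
E
python3 two.py w3
python3 -m inch '[{"dx":0.06,"dy":-0.06,"dz":-0.08,"rx":0,"ry":0,"rz":0},{"dx":0.06,"dy":-0.06,"dz":-0.08,"rx":0,"ry":0,"rz":0},{"dx":0.06,"dy":-0.06,"dz":-0.08,"rx":0,"ry":0,"rz":0},{"dx":0.06,"dy":-0.06,"dz":-0.08,"rx":0,"ry":0,"rz":0}]' |head -2
python3 two.py w4
```

```text
time: 2.9
tool_pos: [0.4511, 0.0772, 0.2298]
tool_rot: [0.0, 1.0, -0.001, 0.003]
contact_force: [0.3, 0.0, 0.7]
gripper_width: 1.0
grasp_force: 0.0
time: 3.4
tool_pos: [0.4228, 0.3034, 0.246]
time: 3.85
tool_pos: [0.4716, 0.3482, 0.3094]
```

View pics/w3.png

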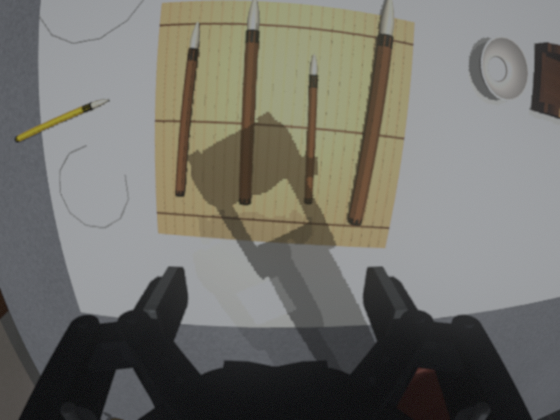

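View pics/w4.png

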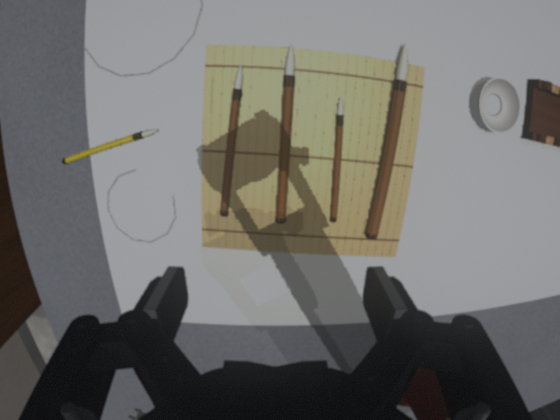

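Butt and ferrule-top pixels. w3: m (180,194)/(194,47), l (245,202)/(253,30), s (308,202)/(313,75), xl (355,220)/(386,37). w4: m (224,213)/(238,89), l (281,220)/(290,76), s (333,219)/(340,114), xl (372,235)/(401,81).

```bash
python3 - <<'E'
from h import *
import pickle
np.set_printoptions(precision=4,suppress=True)
i3,_=pickle.load(open('w3.pkl','rb'));i4,_=pickle.load(open('w4.pkl','rb'))
q={'m':((180,194),(194,47),(224,213),(238,89),.009),'l':((245,202),(253,30),(281,220),(290,76),.0105),'s':((308,202),(313.3,75),(333.3,219),(340,114),.008),'xl':((355,220),(386,37),(372,235),(401,81),.012)}
for k,(a,b,c,d,z) in q.items():
    A=tri([ray('wrist',a,i3),ray('wrist',c,i4)]);B=tri([ray('wrist',b,i3),ray('wrist',d,i4)])
    print(k,'tri',(A+B)/2,'len',np.linalg.norm(A-B))
    for i,p,r in((i3,a,b),(i4,c,d)):
        A=plane('wrist',p,z,i);B=plane('wrist',r,z,i);v=B-A;print('   ',(A+B)[:2]/2,np.linalg.norm(v),'yaw',np.arctan2(v[1],v[0]))
go(.468,.263,.12,0)
E
```

```text
m tri [0.4796 0.4103 0.012 ] len 0.18035053209387258
    [0.4806 0.4109] 0.1812513188190892 yaw -0.13540364858935347
    [0.4803 0.4106] 0.17847559554113773 yaw -0.13955995182800576
l tri [0.4839 0.3344 0.0172] len 0.20289188009491566
    [0.4842 0.3349] 0.20670007729923312 yaw -0.05339963332844739
    [0.4838 0.3341] 0.20431729641700191 yaw -0.05387174438276676
s tri [0.4579 0.2606 0.005 ] len 0.15450023502290075
    [0.4576 0.2614] 0.1538977788722868 yaw -0.01727010737365522
    [0.4589 0.2607] 0.1532281734489567 yaw -0.016373405180431545
xl tri [0.4772 0.1896 0.0202] len 0.22561915257339005
    [0.4725 0.1879] 0.23005682058463092 yaw -0.12193164180808116
    [0.4725 0.1867] 0.23184295315894307 yaw -0.11704532436783459
d [-0.0038  0.1059  0.2346] r [-0.0005 -0.0013 -0.0004] t 3.9
```

Midpoints agree within about 2 mm, and the heights and lengths are plausible. The pick order starts with s, going to seat a.

```bash
python3 -m inch '[{"dx":-0.016,"dy":0.109,"dz":0.27,"rx":0,"ry":0,"rz":0.011},{"dx":-0.016,"dy":0.109,"dz":0.27,"rx":0,"ry":0,"rz":0.011},{"dx":-0.016,"dy":0.109,"dz":0.27,"rx":0,"ry":0,"rz":0.011},{"dx":-0.016,"dy":0.109,"dz":0.27,"rx":0,"ry":0,"rz":0.011},{"dx":-0.016,"dy":0.109,"dz":0.27,"rx":0,"ry":0,"rz":0.011}]' -0.1
python3 - <<'E'
from h import *
print(state()['tool_pos'],state()['gripper_width']);[go(.458,.261,z,-.017) for z in (.06,.0045)]
E
```

```text
time: 4.4
tool_pos: [0.4542, 0.258, 0.0859]
tool_rot: [0.001, 1.0, -0.009, -0.003]
contact_force: [0.1, -0.3, -0.1]
gripper_width: 0.449
grasp_force: 0.0
[0.45417026 0.25797991 0.08591502] 0.4489290269636429
d [ 0.0049 -0.0039  0.0324] r [ 0.0016  0.0034 -0.0004] t 4.4
d [ 0.0052 -0.0041  0.1017] r [ 0.0016  0.0034 -0.0004] t 4.4
```

```bash
python3 -m inch '[{"dx":0.003,"dy":-0.002,"dz":0.06,"rx":0,"ry":0,"rz":0},{"dx":0.003,"dy":-0.002,"dz":0.1,"rx":0,"ry":0,"rz":0},{"dx":0.003,"dy":-0.002,"dz":0.1,"rx":0,"ry":0,"rz":0},{"dx":0.003,"dy":-0.002,"dz":0.1,"rx":0,"ry":0,"rz":0}]' -0.3
python3 two.py w5
```

```text
time: 4.8
tool_pos: [0.4593, 0.2618, 0.0105]
tool_rot: [0.0, 1.0, -0.008, -0.001]
contact_force: [0.7, 1.0, 0.0]
gripper_width: 0.351
grasp_force: 0.0
```

View pics/w5.png

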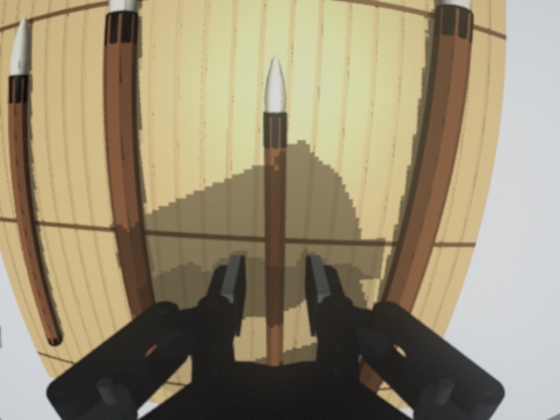

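The s brush (col 275) is centred between the fingers. I'll lower a little, close and lift.

```bash
python3 -m inch '[{"dx":0,"dy":0,"dz":0.004,"rx":0,"ry":0,"rz":0},{"dx":0,"dy":0,"dz":0.004,"rx":0,"ry":0,"rz":0}]'
python3 -m inch '[{"dx":0,"dy":0,"dz":0,"rx":0,"ry":0,"rz":0},{"dx":0,"dy":0,"dz":0,"rx":0,"ry":0,"rz":0},{"dx":0,"dy":0,"dz":0,"rx":0,"ry":0,"rz":0},{"dx":0,"dy":0,"dz":0,"rx":0,"ry":0,"rz":0},{"dx":0,"dy":0,"dz":0,"rx":0,"ry":0,"rz":0}]' -1
python3 -m inch '[{"dx":0,"dy":0,"dz":0,"rx":0,"ry":0,"rz":0},{"dx":0,"dy":0,"dz":-0.02,"rx":0,"ry":0,"rz":0},{"dx":0,"dy":0,"dz":-0.06,"rx":0,"ry":0,"rz":0},{"dx":0,"dy":0,"dz":-0.12,"rx":0,"ry":0,"rz":0},{"dx":0,"dy":0,"dz":-0.15,"rx":0,"ry":0,"rz":0}]'
python3 two.py w6
python3 - <<'E'
from h import *
[go(.573,-.119,z,-.054) for z in (.13,)]
E
```

```text
time: 5.05
tool_pos: [0.4605, 0.2628, 0.0084]
tool_rot: [-0.0, 1.0, -0.008, 0.001]
contact_force: [-0.4, -0.9, 0.3]
gripper_width: 0.351
grasp_force: 0.0
time: 5.55
tool_pos: [0.4602, 0.2627, 0.008]
tool_rot: [-0.0, 1.0, -0.008, 0.0]
contact_force: [-1.4, 0.1, 5.6]
gripper_width: 0.082
grasp_force: 59.0
time: 6.05
tool_pos: [0.4613, 0.2631, 0.1309]
tool_rot: [-0.001, 1.0, -0.008, 0.002]
contact_force: [0.6, 1.2, 0.5]
gripper_width: 0.081
grasp_force: 58.8
d [0.1448 0.4765 0.0052] r [-0.003  -0.0067  0.0253] t 6.1
```

View pics/w6.png

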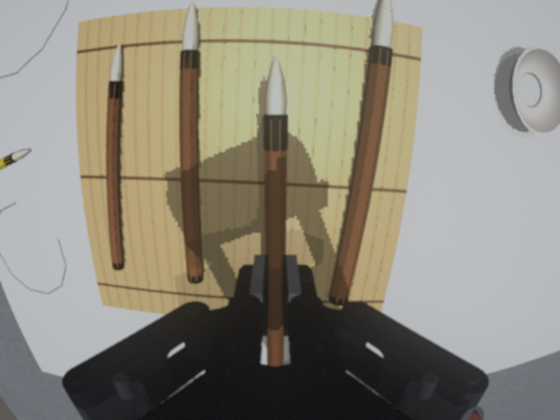

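s is gripped level (hair tip at (276,57), same as before the lift). Transfer to seat a.

```bash
python3 -m inch '[{"dx":0.073,"dy":0.238,"dz":0,"rx":0,"ry":0,"rz":0.025},{"dx":0.073,"dy":0.238,"dz":0,"rx":0,"ry":0,"rz":0.025},{"dx":0.073,"dy":0.238,"dz":0,"rx":0,"ry":0,"rz":0.025},{"dx":0.073,"dy":0.238,"dz":0,"rx":0,"ry":0,"rz":0.025},{"dx":0.073,"dy":0.238,"dz":0,"rx":0,"ry":0,"rz":0.025}]' |head -2
python3 -m inch '[{"dx":0.073,"dy":0.238,"dz":0,"rx":0,"ry":0,"rz":0},{"dx":0.073,"dy":0.238,"dz":0,"rx":0,"ry":0,"rz":0},{"dx":0.073,"dy":0.238,"dz":0,"rx":0,"ry":0,"rz":0},{"dx":0.073,"dy":0.238,"dz":0,"rx":0,"ry":0,"rz":0},{"dx":0.073,"dy":0.238,"dz":0,"rx":0,"ry":0,"rz":0}]'
python3 - <<'E'
from h import *
[go(.573,-.119,z,-.054) for z in (.06,.038)]
E
```

```text
time: 6.6
tool_pos: [0.5161, 0.0664, 0.1268]
time: 7.1
tool_pos: [0.564, -0.1265, 0.1269]
tool_rot: [0.001, 1.0, -0.029, 0.0]
contact_force: [-1.1, 0.9, -0.7]
gripper_width: 0.077
grasp_force: 59.0
d [ 0.0106 -0.0101  0.0836] r [ 0.001  -0.0005 -0.0032] t 7.1
d [ 0.0106 -0.0102  0.1111] r [ 0.001  -0.0005 -0.0032] t 7.1
```

```bash
python3 -m inch '[{"dx":0.0105,"dy":-0.01,"dz":0.04,"rx":0,"ry":0,"rz":0},{"dx":0.0105,"dy":-0.01,"dz":0.08,"rx":0,"ry":0,"rz":0},{"dx":0.0105,"dy":-0.01,"dz":0.09,"rx":0,"ry":0,"rz":0},{"dx":0.0105,"dy":-0.01,"dz":0.09,"rx":0,"ry":0,"rz":0}]'
python3 - <<'E'
from h import *
[go(.573,-.119,z,-.054) for z in (.038,)]
E
python3 two.py w7
```

```text
time: 7.5
tool_pos: [0.5702, -0.1131, 0.0528]
tool_rot: [-0.001, 1.0, -0.026, -0.002]
contact_force: [0.4, -0.3, 0.2]
gripper_width: 0.08
grasp_force: 59.0
d [0.004  0.0072 0.0185] r [-0.001   0.003   0.0008] t 7.5
```

View pics/w7.png

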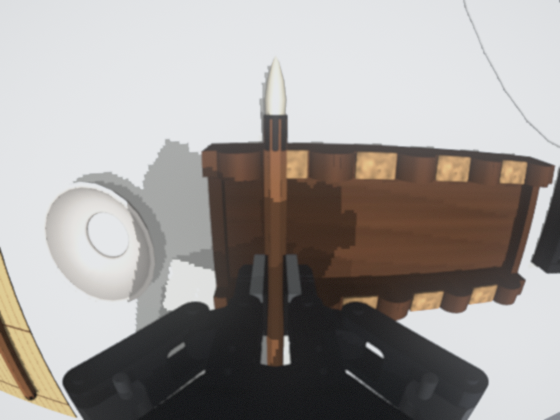

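The brush is at col 275 and cork a spans about 268–308, so it is ~6 mm too far +y, which agrees with the state reading. Correct that, lower and release.

```bash
python3 -m inch '[{"dx":0.004,"dy":0.008,"dz":0,"rx":0,"ry":0,"rz":0},{"dx":0.004,"dy":0.008,"dz":0.009,"rx":0,"ry":0,"rz":0},{"dx":0.004,"dy":0.008,"dz":0.016,"rx":0,"ry":0,"rz":0},{"dx":0.004,"dy":0.008,"dz":0.016,"rx":0,"ry":0,"rz":0}]'
python3 - <<'E'
from h import *
[go(.573,-.119,z,-.054) for z in (.038,)]
E
```

```text
time: 7.95
tool_pos: [0.5742, -0.121, 0.0414]
tool_rot: [-0.0, 1.0, -0.027, -0.001]
contact_force: [-0.8, -0.4, -1.0]
gripper_width: 0.083
grasp_force: 59.0
d [-0.0016 -0.0025  0.0043] r [-0.0003  0.0009  0.    ] t 7.95
```

```bash
python3 -m inch '[{"dx":-0.001,"dy":-0.001,"dz":0.004,"rx":0,"ry":0,"rz":0},{"dx":-0.001,"dy":-0.001,"dz":0.004,"rx":0,"ry":0,"rz":0}]'
python3 -m inch '[{"dx":0,"dy":0,"dz":0,"rx":0,"ry":0,"rz":0},{"dx":0,"dy":0,"dz":0,"rx":0,"ry":0,"rz":0},{"dx":0,"dy":0,"dz":0,"rx":0,"ry":0,"rz":0},{"dx":0,"dy":0,"dz":-0.02,"rx":0,"ry":0,"rz":0},{"dx":0,"dy":0,"dz":-0.08,"rx":0,"ry":0,"rz":0}]' -0.5
python3 -m inch '[{"dx":0,"dy":0,"dz":-0.04,"rx":0,"ry":0,"rz":0},{"dx":0,"dy":0,"dz":-0.04,"rx":0,"ry":0,"rz":0}]'
python3 two.py w8
python3 - <<'E'
from h import *
[go(.4805,.411,z,-.137) for z in (.12,)]
E
```

```text
time: 8.15
tool_pos: [0.5735, -0.1201, 0.0385]
tool_rot: [-0.0, 1.0, -0.027, -0.0]
contact_force: [0.4, 0.6, -0.3]
gripper_width: 0.082
grasp_force: 59.0
time: 8.65
tool_pos: [0.5701, -0.119, 0.0989]
tool_rot: [-0.002, 1.0, -0.027, -0.005]
contact_force: [0.4, 0.8, -0.1]
gripper_width: 0.25
grasp_force: 0.0
time: 8.85
tool_pos: [0.5782, -0.1217, 0.1434]
tool_rot: [0.002, 1.0, -0.027, 0.006]
contact_force: [0.2, -0.5, 0.1]
gripper_width: 0.249
grasp_force: 0.0
d [-0.1558 -0.6579  0.0225] r [ 0.0013 -0.0055  0.0556] t 8.9
```

View pics/w8.png

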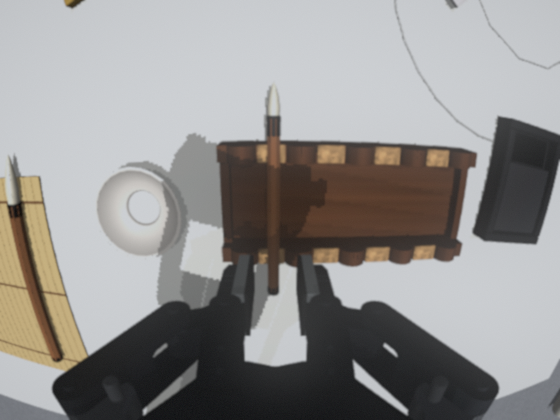

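s lies squarely on seat a (both corks are visible either side of col 273). Next is m.

```bash
python3 -m inch '[{"dx":-0.07,"dy":-0.29,"dz":0,"rx":0,"ry":0,"rz":0},{"dx":-0.07,"dy":-0.29,"dz":0,"rx":0,"ry":0,"rz":0},{"dx":-0.07,"dy":-0.29,"dz":0,"rx":0,"ry":0,"rz":0},{"dx":-0.07,"dy":-0.29,"dz":0,"rx":0,"ry":0,"rz":0},{"dx":-0.07,"dy":-0.29,"dz":0,"rx":0,"ry":0,"rz":0}]' -0.1 |head -2
python3 -m inch '[{"dx":-0.07,"dy":-0.29,"dz":0,"rx":0,"ry":0,"rz":0},{"dx":-0.07,"dy":-0.29,"dz":0,"rx":0,"ry":0,"rz":0},{"dx":-0.07,"dy":-0.29,"dz":0,"rx":0,"ry":0,"rz":0},{"dx":-0.07,"dy":-0.29,"dz":0,"rx":0,"ry":0,"rz":0},{"dx":-0.07,"dy":-0.29,"dz":0,"rx":0,"ry":0,"rz":0}]' |head -2
python3 -m inch '[{"dx":-0.016,"dy":-0.078,"dz":0.02,"rx":0,"ry":0,"rz":0.055},{"dx":-0.016,"dy":-0.078,"dz":0.02,"rx":0,"ry":0,"rz":0.055},{"dx":-0.016,"dy":-0.078,"dz":0.02,"rx":0,"ry":0,"rz":0.055},{"dx":-0.016,"dy":-0.078,"dz":0.02,"rx":0,"ry":0,"rz":0.055}]'
python3 - <<'E'
from h import *
[go(.4805,.411,z,-.137) for z in (.0065,)]
E
```

```text
time: 9.4
tool_pos: [0.5288, 0.1167, 0.1341]
time: 9.9
tool_pos: [0.4854, 0.3513, 0.1341]
time: 10.3
tool_pos: [0.4774, 0.4111, 0.1183]
tool_rot: [0.001, 0.998, -0.068, -0.001]
contact_force: [-0.2, -0.7, 0.3]
gripper_width: 0.445
grasp_force: 0.0
d [ 0.004  -0.0007  0.1397] r [0.0012 0.0006 0.0009] t 10.3
```

```bash
python3 -m inch '[{"dx":0.004,"dy":-0.0007,"dz":0.05,"rx":0,"ry":0,"rz":0},{"dx":0.004,"dy":-0.0007,"dz":0.1,"rx":0,"ry":0,"rz":0},{"dx":0.004,"dy":-0.0007,"dz":0.136,"rx":0,"ry":0,"rz":0},{"dx":0.004,"dy":-0.0007,"dz":0.136,"rx":0,"ry":0,"rz":0},{"dx":0.004,"dy":-0.0007,"dz":0.136,"rx":0,"ry":0,"rz":0}]' -0.3
python3 - <<'E'
from h import *
[go(.4805,.411,z,-.137) for z in (.0065,)]
E
```

```text
time: 10.8
tool_pos: [0.4815, 0.4109, 0.0107]
tool_rot: [0.0, 0.998, -0.069, -0.0]
contact_force: [0.4, -0.1, 1.2]
gripper_width: 0.353
grasp_force: 0.0
d [-0.0013  0.      0.0052] r [ 0.0003  0.0001 -0.0005] t 10.8
```

```bash
python3 -m inch '[{"dx":0,"dy":0,"dz":0.004,"rx":0,"ry":0,"rz":0},{"dx":0,"dy":0,"dz":0.004,"rx":0,"ry":0,"rz":0}]' | head -2
python3 -m inch '[{"dx":0,"dy":0,"dz":0,"rx":0,"ry":0,"rz":0},{"dx":0,"dy":0,"dz":0,"rx":0,"ry":0,"rz":0},{"dx":0,"dy":0,"dz":0,"rx":0,"ry":0,"rz":0},{"dx":0,"dy":0,"dz":0,"rx":0,"ry":0,"rz":0},{"dx":0,"dy":0,"dz":0,"rx":0,"ry":0,"rz":0}]' -1
python3 -m inch '[{"dx":0,"dy":0,"dz":0,"rx":0,"ry":0,"rz":0},{"dx":0,"dy":0,"dz":-0.02,"rx":0,"ry":0,"rz":0},{"dx":0,"dy":0,"dz":-0.06,"rx":0,"ry":0,"rz":0},{"dx":0,"dy":0,"dz":-0.12,"rx":0,"ry":0,"rz":0},{"dx":0,"dy":0,"dz":-0.15,"rx":0,"ry":0,"rz":0}]'
python3 two.py w9
python3 - <<'E'
from h import *
[go(.5706,-.167,z,-.054) for z in (.13,)]
E
```

```text
time: 11.0
tool_pos: [0.4824, 0.4127, 0.0093]
time: 11.5
tool_pos: [0.4818, 0.4128, 0.0087]
tool_rot: [-0.001, 0.998, -0.068, 0.001]
contact_force: [-0.9, -1.4, 6.8]
gripper_width: 0.11
grasp_force: 59.0
time: 12.0
tool_pos: [0.4824, 0.4134, 0.1324]
tool_rot: [-0.002, 0.998, -0.068, 0.002]
contact_force: [0.2, -0.3, 0.8]
gripper_width: 0.111
grasp_force: 58.8
d [0.2055 0.7057 0.0042] r [-0.0052 -0.0063 -0.0546] t 12.05
```

```bash
python3 -m inch '[{"dx":0.08,"dy":0.27,"dz":0,"rx":0,"ry":0,"rz":0},{"dx":0.08,"dy":0.27,"dz":0,"rx":0,"ry":0,"rz":0},{"dx":0.08,"dy":0.27,"dz":0,"rx":0,"ry":0,"rz":0},{"dx":0.08,"dy":0.27,"dz":0,"rx":0,"ry":0,"rz":0},{"dx":0.08,"dy":0.27,"dz":0,"rx":0,"ry":0,"rz":0}]' |head -2
python3 -m inch '[{"dx":0.08,"dy":0.27,"dz":0,"rx":0,"ry":0,"rz":0},{"dx":0.08,"dy":0.27,"dz":0,"rx":0,"ry":0,"rz":0},{"dx":0.08,"dy":0.27,"dz":0,"rx":0,"ry":0,"rz":0},{"dx":0.08,"dy":0.27,"dz":0,"rx":0,"ry":0,"rz":0},{"dx":0.08,"dy":0.27,"dz":0,"rx":0,"ry":0,"rz":0}]' |head -2
python3 -m inch '[{"dx":0.0455,"dy":0.1657,"dz":0,"rx":0,"ry":0,"rz":-0.055},{"dx":0.0455,"dy":0.1657,"dz":0,"rx":0,"ry":0,"rz":-0.055},{"dx":0.0455,"dy":0.1657,"dz":0,"rx":0,"ry":0,"rz":-0.055},{"dx":0.0455,"dy":0.1657,"dz":0,"rx":0,"ry":0,"rz":-0.055},{"dx":0.0455,"dy":0.1657,"dz":0,"rx":0,"ry":0,"rz":-0.055}]'
python3 - <<'E'
from h import *
[go(.5706,-.167,z,-.054) for z in (.038,)]
E
```

```text
time: 12.55
tool_pos: [0.515, 0.1864, 0.1274]
time: 13.05
tool_pos: [0.5492, -0.0366, 0.1277]
time: 13.55
tool_pos: [0.5669, -0.1699, 0.1271]
tool_rot: [-0.0, 1.0, -0.028, -0.0]
contact_force: [-0.1, 0.1, 0.3]
gripper_width: 0.107
grasp_force: 58.9
d [ 0.0044 -0.0038  0.1114] r [-0.0004  0.0002 -0.0009] t 13.55
```

```bash
python3 -m inch '[{"dx":0.0044,"dy":-0.003,"dz":0.04,"rx":0,"ry":0,"rz":0},{"dx":0.0044,"dy":-0.003,"dz":0.08,"rx":0,"ry":0,"rz":0},{"dx":0.0044,"dy":-0.003,"dz":0.09,"rx":0,"ry":0,"rz":0},{"dx":0.0044,"dy":-0.003,"dz":0.09,"rx":0,"ry":0,"rz":0},{"dx":0.0044,"dy":-0.003,"dz":0.09,"rx":0,"ry":0,"rz":0}]'
python3 - <<'E'
from h import *
[go(.5706,-.167,z,-.054) for z in (.038,)]
E
```

```text
time: 14.05
tool_pos: [0.5716, -0.1669, 0.0564]
tool_rot: [0.0, 1.0, -0.026, 0.001]
contact_force: [0.1, -0.4, -0.2]
gripper_width: 0.11
grasp_force: 58.9
d [-0.0013  0.0002  0.023 ] r [ 0.0004 -0.0012  0.0009] t 14.05
```

```bash
python3 -m inch '[{"dx":-0.001,"dy":0,"dz":0.012,"rx":0,"ry":0,"rz":0},{"dx":-0.001,"dy":0,"dz":0.021,"rx":0,"ry":0,"rz":0},{"dx":-0.001,"dy":0,"dz":0.021,"rx":0,"ry":0,"rz":0},{"dx":-0.001,"dy":0,"dz":0.021,"rx":0,"ry":0,"rz":0}]'
python3 -m inch '[{"dx":0,"dy":0,"dz":0,"rx":0,"ry":0,"rz":0},{"dx":0,"dy":0,"dz":0,"rx":0,"ry":0,"rz":0},{"dx":0,"dy":0,"dz":0,"rx":0,"ry":0,"rz":0},{"dx":0,"dy":0,"dz":-0.02,"rx":0,"ry":0,"rz":0},{"dx":0,"dy":0,"dz":-0.08,"rx":0,"ry":0,"rz":0}]' -0.45
python3 -m inch '[{"dx":0,"dy":0,"dz":-0.04,"rx":0,"ry":0,"rz":0},{"dx":0,"dy":0,"dz":-0.04,"rx":0,"ry":0,"rz":0}]'|head -2
python3 two.py w10
python3 - <<'E'
from h import *
[go(.484,.3345,z,-.053) for z in (.12,)]
for n in('brush_m_mid','brush_s_mid'):
    for o in nets.outline_of('wrist',n)[:2]: a,b,w=ends(o['pixels']);print(n,o['confidence'],a,b,[plane('wrist',p,.037) for p in(a,b)])
E
```

```text
time: 14.45
tool_pos: [0.5699, -0.1673, 0.0382]
tool_rot: [-0.0, 1.0, -0.027, -0.0]
contact_force: [0.4, -0.4, -0.4]
gripper_width: 0.107
grasp_force: 58.9
time: 14.95
tool_pos: [0.5661, -0.1656, 0.098]
tool_rot: [-0.002, 1.0, -0.027, -0.005]
contact_force: [0.9, -0.1, -0.1]
gripper_width: 0.268
grasp_force: 0.0
time: 15.15
tool_pos: [0.574, -0.169, 0.1426]
d [-0.1442 -0.6218  0.0213] r [ 0.002  -0.0052 -0.0004] t 15.2
brush_m_mid 0.72 [273.11693703  54.99999772] [273.11628592 307.00000805] [array([ 0.68579626, -0.172954  ,  0.037     ]), array([ 0.47226302, -0.16140957,  0.037     ])]
brush_s_mid 0.88 [209.9330619   82.00269235] [218.09451621 284.91575556] [array([ 0.66755154, -0.1250123 ,  0.037     ]), array([ 0.49804074, -0.11363432,  0.037     ])]
```

m is on seat b and s is undisturbed (heights, lengths and yaw are consistent). Next is l.

```bash
python3 -m inch '[{"dx":-0.064,"dy":-0.28,"dz":0,"rx":0,"ry":0,"rz":0},{"dx":-0.064,"dy":-0.28,"dz":0,"rx":0,"ry":0,"rz":0},{"dx":-0.064,"dy":-0.28,"dz":0,"rx":0,"ry":0,"rz":0},{"dx":-0.064,"dy":-0.28,"dz":0,"rx":0,"ry":0,"rz":0},{"dx":-0.064,"dy":-0.28,"dz":0,"rx":0,"ry":0,"rz":0}]' -0.1 |head -2
python3 -m inch '[{"dx":-0.08,"dy":-0.31,"dz":0.02,"rx":0,"ry":0,"rz":0},{"dx":-0.08,"dy":-0.31,"dz":0.02,"rx":0,"ry":0,"rz":0},{"dx":-0.08,"dy":-0.31,"dz":0.02,"rx":0,"ry":0,"rz":0},{"dx":-0.08,"dy":-0.31,"dz":0.02,"rx":0,"ry":0,"rz":0},{"dx":-0.08,"dy":-0.31,"dz":0.02,"rx":0,"ry":0,"rz":0}]' |head -2
python3 -m inch '[{"dx":0,"dy":-0.03,"dz":0,"rx":0,"ry":0,"rz":0},{"dx":0,"dy":-0.03,"dz":0,"rx":0,"ry":0,"rz":0},{"dx":0,"dy":-0.03,"dz":0,"rx":0,"ry":0,"rz":0}]' |head -2
python3 - <<'E'
from h import *
[go(.484,.3345,z,-.053) for z in (.007,)]
E
```

```text
time: 15.8
tool_pos: [0.5284, 0.0621, 0.1321]
time: 16.3
tool_pos: [0.4796, 0.3051, 0.1166]
time: 16.6
tool_pos: [0.4817, 0.3274, 0.1169]
d [ 0.0027 -0.0093  0.1373] r [0.0014 0.0018 0.0003] t 16.6
```

```bash
python3 -m inch '[{"dx":0.003,"dy":-0.008,"dz":0.05,"rx":0,"ry":0,"rz":0},{"dx":0.003,"dy":-0.008,"dz":0.1,"rx":0,"ry":0,"rz":0},{"dx":0.003,"dy":-0.008,"dz":0.133,"rx":0,"ry":0,"rz":0},{"dx":0.003,"dy":-0.008,"dz":0.133,"rx":0,"ry":0,"rz":0},{"dx":0.003,"dy":-0.008,"dz":0.133,"rx":0,"ry":0,"rz":0}]' -0.2
python3 - <<'E'
from h import *
[go(.484,.3345,z,-.053) for z in (.008,)]
E
```

```text
time: 17.1
tool_pos: [0.4855, 0.3327, 0.012]
tool_rot: [0.0, 1.0, -0.028, -0.001]
contact_force: [-0.5, -0.2, 0.5]
gripper_width: 0.4
grasp_force: 0.0
d [-0.002  -0.0021  0.0049] r [ 0.0006  0.0009 -0.0015] t 17.1
```

```bash
python3 -m inch '[{"dx":-0.001,"dy":-0.001,"dz":0.004,"rx":0,"ry":0,"rz":0},{"dx":-0.001,"dy":-0.001,"dz":0.004,"rx":0,"ry":0,"rz":0}]' | head -2
python3 -m inch '[{"dx":0,"dy":0,"dz":0,"rx":0,"ry":0,"rz":0},{"dx":0,"dy":0,"dz":0,"rx":0,"ry":0,"rz":0},{"dx":0,"dy":0,"dz":0,"rx":0,"ry":0,"rz":0},{"dx":0,"dy":0,"dz":0,"rx":0,"ry":0,"rz":0},{"dx":0,"dy":0,"dz":0,"rx":0,"ry":0,"rz":0}]' -1
python3 -m inch '[{"dx":0,"dy":0,"dz":0,"rx":0,"ry":0,"rz":0},{"dx":0,"dy":0,"dz":-0.02,"rx":0,"ry":0,"rz":0},{"dx":0,"dy":0,"dz":-0.06,"rx":0,"ry":0,"rz":0},{"dx":0,"dy":0,"dz":-0.12,"rx":0,"ry":0,"rz":0},{"dx":0,"dy":0,"dz":-0.15,"rx":0,"ry":0,"rz":0}]'
python3 - <<'E'
from h import *
[go(.568,-.215,z,-.054) for z in (.13,)]
E
```

```text
time: 17.3
tool_pos: [0.4861, 0.3352, 0.0109]
time: 17.8
tool_pos: [0.4858, 0.3354, 0.0106]
tool_rot: [-0.0, 1.0, -0.027, 0.001]
contact_force: [-1.1, -0.6, 5.9]
gripper_width: 0.15
grasp_force: 58.9
time: 18.3
tool_pos: [0.4865, 0.3358, 0.1343]
tool_rot: [-0.002, 1.0, -0.027, 0.003]
contact_force: [0.6, 0.2, 0.1]
gripper_width: 0.142
grasp_force: 58.8
d [0.1386 0.6821 0.0039] r [-0.0021 -0.0036  0.0003] t 18.3
```

```bash
python3 -m inch '[{"dx":0.06,"dy":0.28,"dz":0,"rx":0,"ry":0,"rz":0},{"dx":0.06,"dy":0.28,"dz":0,"rx":0,"ry":0,"rz":0},{"dx":0.06,"dy":0.28,"dz":0,"rx":0,"ry":0,"rz":0},{"dx":0.06,"dy":0.28,"dz":0,"rx":0,"ry":0,"rz":0},{"dx":0.06,"dy":0.28,"dz":0,"rx":0,"ry":0,"rz":0}]' |head -2
python3 -m inch '[{"dx":0.05,"dy":0.25,"dz":0,"rx":0,"ry":0,"rz":0},{"dx":0.05,"dy":0.25,"dz":0,"rx":0,"ry":0,"rz":0},{"dx":0.05,"dy":0.25,"dz":0,"rx":0,"ry":0,"rz":0},{"dx":0.05,"dy":0.25,"dz":0,"rx":0,"ry":0,"rz":0},{"dx":0.05,"dy":0.25,"dz":0,"rx":0,"ry":0,"rz":0}]' |head -2
python3 -m inch '[{"dx":0.028,"dy":0.152,"dz":0,"rx":0,"ry":0,"rz":0},{"dx":0.028,"dy":0.152,"dz":0,"rx":0,"ry":0,"rz":0},{"dx":0.028,"dy":0.152,"dz":0,"rx":0,"ry":0,"rz":0},{"dx":0.028,"dy":0.152,"dz":0,"rx":0,"ry":0,"rz":0},{"dx":0.028,"dy":0.152,"dz":0,"rx":0,"ry":0,"rz":0}]'
python3 - <<'E'
from h import *
[go(.568,-.215,z,-.054) for z in (.04,)]
E
```

```text
time: 18.8
tool_pos: [0.5209, 0.1057, 0.13]
time: 19.3
tool_pos: [0.5505, -0.0982, 0.1303]
time: 19.8
tool_pos: [0.5657, -0.2154, 0.1292]
tool_rot: [-0.0, 1.0, -0.027, -0.0]
contact_force: [-0.0, -0.4, -0.3]
gripper_width: 0.142
grasp_force: 59.0
d [ 0.0029 -0.0005  0.1115] r [-0.0005  0.0001 -0.0001] t 19.8
```

```bash
python3 -m inch '[{"dx":0.003,"dy":0,"dz":0.04,"rx":0,"ry":0,"rz":0},{"dx":0.003,"dy":0,"dz":0.08,"rx":0,"ry":0,"rz":0},{"dx":0.003,"dy":0,"dz":0.09,"rx":0,"ry":0,"rz":0},{"dx":0.003,"dy":0,"dz":0.09,"rx":0,"ry":0,"rz":0},{"dx":0.003,"dy":0,"dz":0.09,"rx":0,"ry":0,"rz":0}]'
python3 - <<'E'
from h import *
[go(.568,-.215,z,-.054) for z in (.04,)]
E
```

```text
time: 20.3
tool_pos: [0.5691, -0.2156, 0.0585]
tool_rot: [0.0, 1.0, -0.026, 0.001]
contact_force: [0.0, 0.3, 0.1]
gripper_width: 0.144
grasp_force: 59.0
d [-0.0014 -0.0007  0.0232] r [ 0.0004 -0.0012  0.0009] t 20.3
```

```bash
python3 -m inch '[{"dx":-0.001,"dy":-0.0005,"dz":0.012,"rx":0,"ry":0,"rz":0},{"dx":-0.001,"dy":-0.0005,"dz":0.021,"rx":0,"ry":0,"rz":0},{"dx":-0.001,"dy":-0.0005,"dz":0.021,"rx":0,"ry":0,"rz":0},{"dx":-0.001,"dy":-0.0005,"dz":0.021,"rx":0,"ry":0,"rz":0}]'
python3 -m inch '[{"dx":0,"dy":0,"dz":0,"rx":0,"ry":0,"rz":0},{"dx":0,"dy":0,"dz":0,"rx":0,"ry":0,"rz":0},{"dx":0,"dy":0,"dz":0,"rx":0,"ry":0,"rz":0},{"dx":0,"dy":0,"dz":-0.02,"rx":0,"ry":0,"rz":0},{"dx":0,"dy":0,"dz":-0.08,"rx":0,"ry":0,"rz":0}]' -0.4
python3 -m inch '[{"dx":0,"dy":0,"dz":-0.04,"rx":0,"ry":0,"rz":0},{"dx":0,"dy":0,"dz":-0.04,"rx":0,"ry":0,"rz":0}]'|head -2
python3 two.py w11
python3 - <<'E'
from h import *
[go(.4725,.188,z,-.12) for z in (.12,)]
for n in('brush_l_mid','brush_m_mid','brush_s_mid'):
    for o in nets.outline_of('wrist',n)[:1]: a,b,w=ends(o['pixels']);print(n,o['confidence'],a,b,[plane('wrist',p,.038) for p in(a,b)])
E
```

```text
time: 20.7
tool_pos: [0.5673, -0.2156, 0.0402]
tool_rot: [-0.0, 1.0, -0.027, -0.0]
contact_force: [0.1, 0.0, -1.0]
gripper_width: 0.144
grasp_force: 59.0
time: 21.2
tool_pos: [0.5637, -0.2137, 0.0999]
tool_rot: [-0.002, 1.0, -0.027, -0.005]
contact_force: [0.6, 0.2, -0.2]
gripper_width: 0.301
grasp_force: 0.0
time: 21.4
tool_pos: [0.5714, -0.2176, 0.1448]
d [-0.1488 -0.4989  0.024 ] r [ 0.0022 -0.0052  0.0442] t 21.45
brush_l_mid 0.86 [271.50967996  27.99889458] [272.14082794 319.00403227] [array([ 0.70439032, -0.22131853,  0.038     ]), array([ 0.45461041, -0.20808947,  0.038     ])]
brush_m_mid 0.76 [207.52169366  58.06114116] [216.77710252 281.84378311] [array([ 0.68347892, -0.17246708,  0.038     ]), array([ 0.49811636, -0.16096845,  0.038     ])]
brush_s_mid 0.68 [149.12309331  89.18538059] [168.97712836 290.19979743] [array([ 0.66464176, -0.12480318,  0.038     ]), array([ 0.48911467, -0.11407896,  0.038     ])]
```

l is in place. Now xl.

```bash
python3 -m inch '[{"dx":-0.074,"dy":-0.25,"dz":0,"rx":0,"ry":0,"rz":0},{"dx":-0.074,"dy":-0.25,"dz":0,"rx":0,"ry":0,"rz":0},{"dx":-0.074,"dy":-0.25,"dz":0,"rx":0,"ry":0,"rz":0},{"dx":-0.074,"dy":-0.25,"dz":0,"rx":0,"ry":0,"rz":0},{"dx":-0.074,"dy":-0.25,"dz":0,"rx":0,"ry":0,"rz":0}]' 0 |head -2
python3 -m inch '[{"dx":-0.075,"dy":-0.249,"dz":0.02,"rx":0,"ry":0,"rz":0.044},{"dx":-0.075,"dy":-0.249,"dz":0.02,"rx":0,"ry":0,"rz":0.044},{"dx":-0.075,"dy":-0.249,"dz":0.02,"rx":0,"ry":0,"rz":0.044},{"dx":-0.075,"dy":-0.249,"dz":0.02,"rx":0,"ry":0,"rz":0.044},{"dx":-0.075,"dy":-0.249,"dz":0.02,"rx":0,"ry":0,"rz":0.044}]'
python3 - <<'E'
from h import *
[go(.4725,.188,z,-.12) for z in (.0085,)]
E
```

```text
time: 22.1
tool_pos: [0.5163, -0.0086, 0.1339]
time: 22.6
tool_pos: [0.4674, 0.1924, 0.1182]
tool_rot: [0.0, 0.998, -0.057, -0.002]
contact_force: [0.2, -1.5, -0.6]
gripper_width: 0.499
grasp_force: 0.0
d [0.0075 0.0047 0.1371] r [0.0003 0.0025 0.0034] t 22.6
```

```bash
python3 -m inch '[{"dx":0.006,"dy":0.005,"dz":0.05,"rx":0,"ry":0,"rz":0.003},{"dx":0.006,"dy":0.005,"dz":0.1,"rx":0,"ry":0,"rz":0.003},{"dx":0.006,"dy":0.005,"dz":0.132,"rx":0,"ry":0,"rz":0.003},{"dx":0.006,"dy":0.005,"dz":0.132,"rx":0,"ry":0,"rz":0.003},{"dx":0.006,"dy":0.005,"dz":0.132,"rx":0,"ry":0,"rz":0.003}]'
python3 - <<'E'
from h import *
[go(.4725,.188,z,-.12) for z in (.01,)]
E
```

```text
time: 23.1
tool_pos: [0.474, 0.184, 0.0142]
tool_rot: [0.0, 0.998, -0.063, -0.001]
contact_force: [0.7, 0.7, -0.3]
gripper_width: 0.498
grasp_force: 0.0
d [-0.0024 -0.0047  0.0052] r [ 0.0006  0.0011 -0.0034] t 23.1
```

```bash
python3 -m inch '[{"dx":-0.001,"dy":-0.004,"dz":0.005,"rx":0,"ry":0,"rz":-0.002},{"dx":-0.001,"dy":-0.004,"dz":0.005,"rx":0,"ry":0,"rz":-0.002}]' | head -2
python3 -m inch '[{"dx":0,"dy":0,"dz":0,"rx":0,"ry":0,"rz":0},{"dx":0,"dy":0,"dz":0,"rx":0,"ry":0,"rz":0},{"dx":0,"dy":0,"dz":0,"rx":0,"ry":0,"rz":0},{"dx":0,"dy":0,"dz":0,"rx":0,"ry":0,"rz":0},{"dx":0,"dy":0,"dz":0,"rx":0,"ry":0,"rz":0}]' -1
python3 -m inch '[{"dx":0,"dy":0,"dz":0,"rx":0,"ry":0,"rz":0},{"dx":0,"dy":0,"dz":-0.02,"rx":0,"ry":0,"rz":0},{"dx":0,"dy":0,"dz":-0.06,"rx":0,"ry":0,"rz":0},{"dx":0,"dy":0,"dz":-0.12,"rx":0,"ry":0,"rz":0},{"dx":0,"dy":0,"dz":-0.15,"rx":0,"ry":0,"rz":0}]'
python3 - <<'E'
from h import *
[go(.5655,-.263,z,-.054) for z in (.135,)]
E
```

```text
time: 23.3
tool_pos: [0.475, 0.1885, 0.0121]
time: 23.8
tool_pos: [0.4746, 0.1884, 0.0119]
tool_rot: [-0.0, 0.998, -0.06, 0.001]
contact_force: [-1.5, 1.0, 6.6]
gripper_width: 0.18
grasp_force: 59.2
time: 24.3
tool_pos: [0.4752, 0.1886, 0.1345]
tool_rot: [-0.001, 0.998, -0.061, 0.002]
contact_force: [-0.2, 0.0, 0.2]
gripper_width: 0.18
grasp_force: 58.8
d [ 0.1802  0.5467 -0.0008] r [-0.0011 -0.0032 -0.0447] t 24.3
```

```bash
python3 -m inch '[{"dx":0.08,"dy":0.25,"dz":0,"rx":0,"ry":0,"rz":0},{"dx":0.08,"dy":0.25,"dz":0,"rx":0,"ry":0,"rz":0},{"dx":0.08,"dy":0.25,"dz":0,"rx":0,"ry":0,"rz":0},{"dx":0.08,"dy":0.25,"dz":0,"rx":0,"ry":0,"rz":0},{"dx":0.08,"dy":0.25,"dz":0,"rx":0,"ry":0,"rz":0}]' |head -2
python3 -m inch '[{"dx":0.08,"dy":0.25,"dz":0,"rx":0,"ry":0,"rz":0},{"dx":0.08,"dy":0.25,"dz":0,"rx":0,"ry":0,"rz":0},{"dx":0.08,"dy":0.25,"dz":0,"rx":0,"ry":0,"rz":0},{"dx":0.08,"dy":0.25,"dz":0,"rx":0,"ry":0,"rz":0},{"dx":0.08,"dy":0.25,"dz":0,"rx":0,"ry":0,"rz":0}]' |head -2
python3 -m inch '[{"dx":0.02,"dy":0.047,"dz":0,"rx":0,"ry":0,"rz":-0.045},{"dx":0.02,"dy":0.047,"dz":0,"rx":0,"ry":0,"rz":-0.045},{"dx":0.02,"dy":0.047,"dz":0,"rx":0,"ry":0,"rz":-0.045}]'
python3 - <<'E'
from h import *
[go(.5655,-.263,z,-.054) for z in (.0415,)]
E
```

```text
time: 24.8
tool_pos: [0.5135, -0.0222, 0.1307]
time: 25.3
tool_pos: [0.5528, -0.2283, 0.1306]
time: 25.6
tool_pos: [0.5636, -0.263, 0.13]
tool_rot: [-0.001, 1.0, -0.027, -0.001]
contact_force: [-0.8, -0.0, -0.5]
gripper_width: 0.18
grasp_force: 59.1
d [ 0.0025 -0.      0.1106] r [-0.0009  0.0007 -0.0004] t 25.6
```

```bash
python3 -m inch '[{"dx":0.0025,"dy":0,"dz":0.04,"rx":0,"ry":0,"rz":0},{"dx":0.0025,"dy":0,"dz":0.08,"rx":0,"ry":0,"rz":0},{"dx":0.0025,"dy":0,"dz":0.09,"rx":0,"ry":0,"rz":0},{"dx":0.0025,"dy":0,"dz":0.09,"rx":0,"ry":0,"rz":0},{"dx":0.0025,"dy":0,"dz":0.09,"rx":0,"ry":0,"rz":0}]'
python3 - <<'E'
from h import *
[go(.5655,-.263,z,-.054) for z in (.0415,)]
E
```

```text
time: 26.1
tool_pos: [0.5665, -0.2634, 0.06]
tool_rot: [0.0, 1.0, -0.027, 0.001]
contact_force: [-0.0, 0.2, -1.0]
gripper_width: 0.179
grasp_force: 59.1
d [-0.0013 -0.0005  0.0231] r [ 0.0005 -0.001   0.0007] t 26.1
```

```bash
python3 -m inch '[{"dx":-0.001,"dy":-0.0005,"dz":0.012,"rx":0,"ry":0,"rz":0},{"dx":-0.001,"dy":-0.0005,"dz":0.021,"rx":0,"ry":0,"rz":0},{"dx":-0.001,"dy":-0.0005,"dz":0.021,"rx":0,"ry":0,"rz":0},{"dx":-0.001,"dy":-0.0005,"dz":0.021,"rx":0,"ry":0,"rz":0}]'
python3 -m inch '[{"dx":0,"dy":0,"dz":0,"rx":0,"ry":0,"rz":0},{"dx":0,"dy":0,"dz":0,"rx":0,"ry":0,"rz":0},{"dx":0,"dy":0,"dz":0,"rx":0,"ry":0,"rz":0},{"dx":0,"dy":0,"dz":-0.02,"rx":0,"ry":0,"rz":0},{"dx":0,"dy":0,"dz":-0.08,"rx":0,"ry":0,"rz":0}]' -0.35
python3 -m inch '[{"dx":-0.05,"dy":0,"dz":-0.12,"rx":0,"ry":0,"rz":0},{"dx":-0.05,"dy":0,"dz":-0.12,"rx":0,"ry":0,"rz":0},{"dx":-0.05,"dy":-0.06,"dz":-0.12,"rx":0,"ry":0,"rz":0},{"dx":-0.05,"dy":-0.06,"dz":-0.12,"rx":0,"ry":0,"rz":0},{"dx":-0.05,"dy":-0.06,"dz":-0.12,"rx":0,"ry":0,"rz":0}]'|head -2
python3 two.py w12
python3 - <<'E'
from h import *
for n in('brush_xl_mid','brush_l_mid','brush_m_mid','brush_s_mid'):
    for o in nets.outline_of('wrist',n)[:1]: a,b,w=ends(o['pixels']);print(n,o['confidence'],a,b,[plane('wrist',p,.038) for p in(a,b)])
im=cv2.imread('pics/w12.png');cv2.imwrite('pics/w12c.png',cv2.resize(im[0:280,120:493],None,fx=2.1,fy=2.1,interpolation=cv2.INTER_CUBIC))
E
```

```text
time: 26.5
tool_pos: [0.5649, -0.2633, 0.0418]
tool_rot: [-0.0, 1.0, -0.027, -0.0]
contact_force: [0.6, 0.3, -0.7]
gripper_width: 0.182
grasp_force: 59.1
time: 27.0
tool_pos: [0.5614, -0.2612, 0.1014]
tool_rot: [-0.003, 1.0, -0.027, -0.005]
contact_force: [0.3, 0.7, 0.0]
gripper_width: 0.322
grasp_force: 0.0
time: 27.5
tool_pos: [0.5278, -0.2128, 0.2033]
brush_xl_mid 0.89 [ 3.28945196e+02 -1.56972798e-01] [322.17382602 261.03043183] [array([ 0.70430464, -0.273646  ,  0.038     ]), array([ 0.43856163, -0.26023499,  0.038     ])]
brush_l_mid 0.8 [ 2.75976696e+02 -8.95672871e-03] [275.24192501 248.00960441] [array([ 0.70458642, -0.2243152 ,  0.038     ]), array([ 0.45728685, -0.21059754,  0.038     ])]
brush_m_mid 0.68 [223.014348    19.99966057] [228.10226376 235.06855216] [array([ 0.68823758, -0.17441014,  0.038     ]), array([ 0.4745329 , -0.16253231,  0.038     ])]
brush_s_mid 0.96 [174.18583986  45.08624064] [182.55612306 221.16371331] [array([ 0.66955026, -0.12617028,  0.038     ]), array([ 0.49224588, -0.11577303,  0.038     ])]
```

View pics/w12c.png

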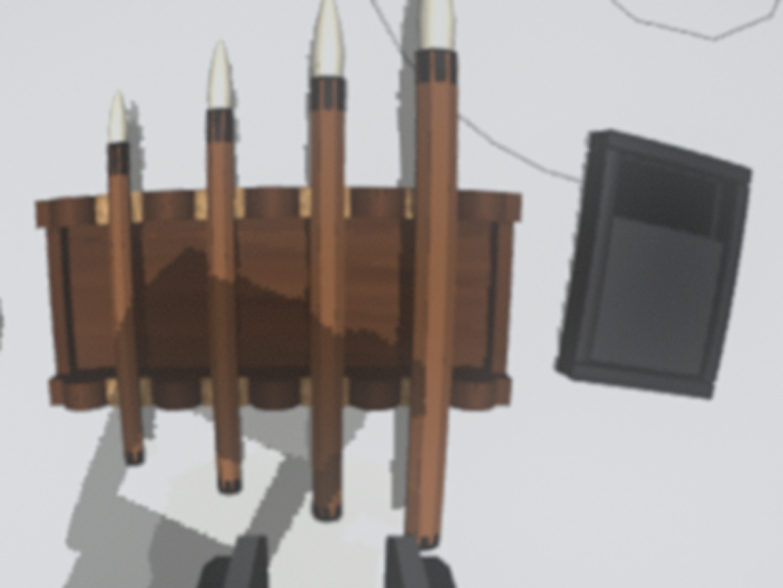

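The final view shows all four brushes lying straight across both rails, hair outward. From the dish end at left to the inkstone at right, s, m, l and xl are at columns ~120, 222, 327 and 435. Every brush is within about 3 mm of its seat centre, and neither the inkstone nor the dish was touched.

```bash
python3 -c "
from plant import ticket; print(ticket.job_done())"
```

```text
the job is handed in; nothing more can be done
None
```

All four brushes are on the rest in size order, largest next to the inkstone and smallest next to the dish, hair pointing away from the robot; the job was handed in at about 28 s of the 106 s allowed, and the hand-in returned no verdict.

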